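# Load two specimen mounts into a spring-fed magazine

### The arm

A 6-joint arm with a two-finger parallel gripper is mounted at the origin on the work surface. World frame = base frame: x ahead of the robot, y to its left, z up, the work surface at z = 0. Lengths are in m, angles in degrees, forces in N, time in s.
With the tool pointing down it reaches from about 0.35 to 0.775 m from the base axis. Payload 7.3 kg.
Tool frame: the origin (TCP) lies at the very end of the fingers, on their centre line; the grasp point (between the pads) lies 19 mm behind it; z points along the fingers, y is the line along which they close (so a half turn about z gives the same grasp; the last joint's range is limited). The gripper opens to 92 mm and grips with 3 to 60 N. Pads are 19 mm wide; open, the fingers measure 130 mm over their backs; the gripper's body (75 mm by 190 mm) begins 47 mm behind the grasp point.
Start: joints at [-80.099, 19.595, 87.324, -0, 73.075, -8.365], TCP at [0.165, -0.499, 0.227] pointing down, gripper open.
Joint ranges: [-145.02, 145.02], [-44.19, 115.74], [2.07, 154.8], [-57.11, 237.11], [16.16, 152.29], [-177.93, 177.93]. Speed limits (degrees/s): [147.25, 147.25, 180, 180, 180, 180].

### API

Orientations are given as a 3x3 rotation matrix whose columns are the frame's x, y, z axes.
In Python, from workcell import telemetry, grab_frame, camera_info, manip, finder gives the robot as it stands. The module is installed in compiled form; this text tells all that it offers.
- The arm moves only by the shell command python3 -m jog 'ROWS' [OPENING] [FORCE]. ROWS is JSON, a list of rows, each an object with "linear": the shift along the tool's x, y, z normalised to -1 to 1, where 1 is 300 mm, a list of three; "dr": the turn, a rotation vector about the tool's x, y, z normalised to -1 to 1, where 1 is 0.5 rad, a list of three. A call has 1 to 20 rows; each row shifts and turns the commanded pose from where the row before left it, along the tool's axes as they then stand; what a row does not reach is not made up. A row lasts 1/12 s, in which the tool goes at most 41.7 mm and 7.16 degrees, less where a joint would pass 70% of its speed; a pose out of reach is approached as far as the arm can. A call with a number of a shift or a turn outside -1 to 1 is refused whole. A call with a gripper value outside its range is refused whole. OPENING is the closure, from 0 (fully open) to 1 (shut), set as the call begins (- or left out, the last holds). The fingers move at their own pace and stop on an object; FORCE is the grip in N (left out, the last holds). Time passes only in rows, so rows that do not move let the fingers close. It gives the time, the measured TCP pose, the force, the opening and the grip force at its end, in the units of the state.
- telemetry.observe(): the state, without advancing time (a new reading comes with each control period).
- grab_frame(name): name is "side" or "top" or "wrist"; returns the picture (384x512x3 uint8, blue, green, red); there is no depth.
- camera_info(name): a dict with "fx", "fy", "cx", "cy" (pixels), "camera_from_world" (4x4, takes a point from world to camera coordinates). Camera axes: x right, y up, looking along -z (the intrinsics and any distortion apply to the point x, -y, -z); pixel columns grow to the right and rows downward; lengths in m; the calibration is good to about 2 mm. A picture is of the moment at which its call begins: read the wrist's pose just before it. camera_info takes no time and is no camera call; for the wrist camera it gives the pose at the moment of the call.
- manip.job_done(): hands the job in; it is judged then, once.
Trained networks look in the newest picture that a camera, given by its name, has taken for a name from the list of things; names that differ only in an ending like _2 or _b are one class to them, and where a whole thing is asked for, a point or a joint stands for the part that bears it (a point fixed in the world has none). Each returns a list of dicts, best first, with "score" (0 to 1); they miss things now and then, are a little off and sometimes report something else, mostly with a low value. They report only what shows in the picture. A call takes as long as a camera call. They do not tell look-alikes from the thing itself.
- finder.search_frame(camera, label): "at" ([x, y, z] in m, in world coordinates, good to about 4 mm: the middle of the surface that is visible of it).
- finder.outline_of(camera, label): "pixels" (384x512 bool, what is visible of it).
The state is a dict: "clock": time; "q": joint angles; "qvel": joint speeds; "tau": joint torques, N m; "eef_pos": TCP position; "tool_rot": TCP orientation; "wrist_force": force on the tool from outside, world axes, zero at the start; "wrist_torque": the same for the moment, N m; "opening": finger opening in m; "finger_force": force on a finger pad.
Only numpy, scipy, OpenCV 4.12 (cv2) and the standard library are available. Lean on these libraries where they do the work, as an engineer would, in place of code of your own. Each camera call takes 0.05 s, during which the arm holds its last target. There are 200 camera calls.

### The job

Load the two wide resin mounts into the leaning spring-fed magazine, the thick one first and the thin one on top of it. Press each straight down the magazine's axis against the spring follower until it has passed under both spring catches and stays there, flat and held, by itself. Leave everything else on the bench where it stands.

Things in the scene. Friction and masses are not known exactly. Their poses are not given: they have to be found in the camera images.
- thick_mid (a point): Centre (half-way up) of the THICK mount: a white resin disc, 50 mm in diameter and 24 mm thick, about 56 g, edges chamfered 1 mm, terracotta sherds in its top face. z is the disc's axis. It lies flat on the bench. Which of the five loose things named thick, thin, small, jar and tape lies where changes.
- thin_mid (a point): Centre (half-way up) of the THIN mount: same kind of disc, 50 mm in diameter and 14 mm thick, about 33 g. Lies flat on the bench. z is its axis.
- small_mid (a point): Bystander: centre of a smaller resin mount, 36 mm in diameter, 18 mm high, which does not belong in the magazine. Leave it (it may not move more than 20 mm).
- jar_mid (a point): Bystander: centre of a closed jar, 42 mm in diameter, 62 mm high. Leave it (not more than 20 mm).
- tape_mid (a point): Bystander: centre of a lying roll (cardboard ring), 52 mm in diameter, 20 mm high. Leave it (not more than 20 mm).
- pot_mid (a point): Bystander: centre of a standing terracotta pot, 86 mm across at its widest, 150 mm high. Leave it (not more than 10 mm, not tipped).
- brush_grip (a point): Bystander: grip of a brush 170 mm long lying on the bench to the robot's right. Leave it (not more than 20 mm).
- screwdriver_grip (a point): Bystander: grip of a screwdriver 170 mm long lying on the bench, far right. Leave it (not more than 20 mm).
- feeder: Fixed stand of the feeder, origin under its foot, turned and placed differently each time; x points to its back, its front looks roughly to the robot. Base plate 150 x 100 mm, 12 mm high; a grey block 62 mm high behind and a seat block under the magazine. All of it stays below the magazine's foot or within 50 mm of the bore's axis.
- magazine: The magazine's bore. Origin: on its axis at the level of the catches' undersides, 150 mm above the bench. z runs up and out along the bore, leaning 30 deg from vertical to the feeder's front; x to the feeder's back, y to its left. Bore 53 mm; two slippery aluminium walls at -x and +x, open gaps 33 mm wide at +y and -y over its whole length for fingers beside a disc.
- mouth (a point): Centre of the magazine's open mouth, on the bore's axis at magazine z = +34 mm. The walls are straight up to z = +22 mm and flare out to +34 mm.
- seat_single (a point): Point on the bore's axis at magazine z = -12 mm: where the thick mount's centre rests when it alone is loaded and held under the catches.
- seat_low (a point): Point on the bore's axis at magazine z = -26 mm: where the thick mount's centre finally rests, under the thin one.
- seat_top (a point): Point on the bore's axis at magazine z = -7 mm: where the thin mount's centre finally rests, its top face against the catches' undersides.
- follower (a joint): Spring follower, m: 0 when empty (its four domed studs level with the catches' undersides), grows as it is pushed down, up to 0.050. Spring 3.3 N at 0, 5.9 N at 0.024, 7.5 N at 0.038, 8.8 N at 0.050. Push a mount 2 to 4 mm past the catches for them to snap in; the spring then lifts it against them.
- catch_front (a joint): Front spring catch (at magazine -x), steel, 14 mm wide, m: 0 when sprung in, up to 0.008 when pushed out. Its sloping top (from z = +16 mm down) gives way as a disc is pushed down (2 to 4 N for both); its flat underside at z = 0, from 21 mm off the axis outwards, then holds the disc down.
- catch_back (a joint): Back spring catch (at magazine +x), likewise; 42 mm are free between the two.
There are look-alikes about, which are no part of the job. Leave any blue look-alike of the part that bears thin_mid alone. What is shaped like the part that bears thick_mid but red is not meant.

How it is judged:
By the outcome, as a careful person would: the job done as asked, in the order asked, and still so for the second after the job is handed in, with the robot touching nothing.
It also fails if it takes over 58 s, if anything falls off the work surface, if the arm or the gripper's body presses on something with over 40 N, if the wrist force passes 120 N, or if a joint passes its speed limit or range.

## Working session

There is one attempt and no reset: what is moved stays moved. The work goes in short steps, Python scripts to look and compute and a shell command to move; the robot and the scene stay as the last step left them, time stands still between calls to the robot, and variables do not carry over. Pictures are saved under pics/ and viewed, at most 10 in all, crops included, and the job is handed in when it is done.

```bash
mkdir -p pics
cat > h.py <<'E'
import numpy as np, cv2, json
from workcell import telemetry, grab_frame, camera_info, manip, finder
np.set_printoptions(precision=4,suppress=True)
def proj(cam,P):
    c=camera_info(cam);M=np.array(c["camera_from_world"]);p=M[:3,:3]@np.array(P)+M[:3,3]
    return np.array([c["cx"]+c["fx"]*p[0]/-p[2], c["cy"]+c["fy"]*(-p[1])/-p[2]])
def ray(cam,uv):
    c=camera_info(cam);M=np.array(c["camera_from_world"]);R=M[:3,:3]
    d=R.T@np.array([(uv[0]-c["cx"])/c["fx"],-(uv[1]-c["cy"])/c["fy"],-1.])
    return -R.T@M[:3,3], d
def onz(cam,uv,z):
    o,d=ray(cam,uv);return o+d*(z-o[2])/d[2]
E
python3 - <<'E'
from h import *
s=telemetry.observe();print(s)
for c in ["top","side"]:
    im=grab_frame(c);cv2.imwrite(f"pics/{c}0.png",im)
    ci=camera_info(c);print(c,{k:v for k,v in ci.items()})
    for n in ["thick_mid","thin_mid","small_mid","jar_mid","tape_mid","pot_mid","feeder","magazine","mouth","catch_front","catch_back","follower"]:
        try:
            r=finder.search_frame(c,n)
            print(c,n,[(np.round(x["at"],3).tolist(),round(x["score"],2),proj(c,x["at"]).round().tolist()) for x in r[:4]])
        except Exception as e: print(c,n,e)
E
```

```text
{'clock': 0.0, 'q': array([-80.0997,  19.6379,  87.3784,  -0.0018,  73.0736,  -8.3655]), 'qvel': array([-0.0213,  0.0798,  0.1143,  0.0155,  0.017 ,  0.0199]), 'tau': array([ -0.    , -43.1238, -24.422 ,   0.0717,   0.056 ,  -0.0001]), 'eef_pos': array([ 0.1645, -0.4981,  0.226 ]), 'tool_rot': array([[ 0.9496,  0.3134, -0.0003],
       [ 0.3134, -0.9496,  0.0015],
       [ 0.0002, -0.0016, -1.    ]]), 'wrist_force': array([0.3439, 0.1608, 0.2174]), 'wrist_torque': array([ 0.0213, -0.027 ,  0.0259]), 'finger_force': 0.0, 'opening': 0.0917076780734625}
top {'fx': 377.0338427393722, 'fy': 377.0338427393722, 'cx': 259.0447731605978, 'cy': 183.86723608790405, 'camera_from_world': array([[ 0.0252, -0.9996,  0.009 , -0.1012],
       [ 0.9936,  0.0261,  0.1099, -0.5415],
       [-0.1101,  0.0062,  0.9939, -1.083 ],
       [ 0.    ,  0.    ,  0.    ,  1.    ]])}
top thick_mid [([0.654, -0.082, 0.023], 0.8, [258.0, 148.0]), ([0.657, -0.336, 0.025], 0.71, [343.0, 149.0]), ([0.56, -0.094, 0.024], 0.59, [261.0, 179.0]), ([0.491, 0.22, 0.149], 0.58, [142.0, 196.0])]
top thin_mid [([0.386, -0.106, 
[... 1426 characters left out ...]
11], 0.52, [202.0, 224.0])]
side small_mid [([0.56, -0.174, 0.018], 0.68, [277.0, 239.0]), ([0.471, -0.258, 0.016], 0.53, [239.0, 269.0])]
side jar_mid [([0.464, -0.059, 0.043], 0.83, [236.0, 199.0])]
side tape_mid [([0.514, 0.216, 0.062], 0.71, [253.0, 130.0]), ([0.562, -0.174, 0.018], 0.67, [278.0, 239.0])]
side pot_mid [([0.664, 0.015, 0.103], 0.94, [313.0, 159.0])]
side feeder [([0.514, 0.217, 0.062], 0.91, [253.0, 130.0]), ([0.488, 0.218, 0.134], 0.17, [243.0, 109.0])]
side magazine []
side mouth [([0.492, 0.215, 0.134], 0.61, [244.0, 109.0])]
side catch_front []
side catch_back []
side follower [([0.492, 0.219, 0.132], 0.67, [244.0, 109.0]), ([0.473, 0.226, 0.14], 0.5, [238.0, 106.0])]
```

View pictures.

Run:
```python
from h import *
t=cv2.imread("pics/top0.png");s=cv2.imread("pics/side0.png")
a=cv2.resize(t[90:290,90:390],(800,533),interpolation=cv2.INTER_CUBIC);cv2.imwrite("pics/topc.png",a)
a=cv2.resize(s[70:290,170:390],(600,600),interpolation=cv2.INTER_CUBIC);cv2.imwrite("pics/sidec.png",a)
```

```text
(no output)
```

View pics/topc.png

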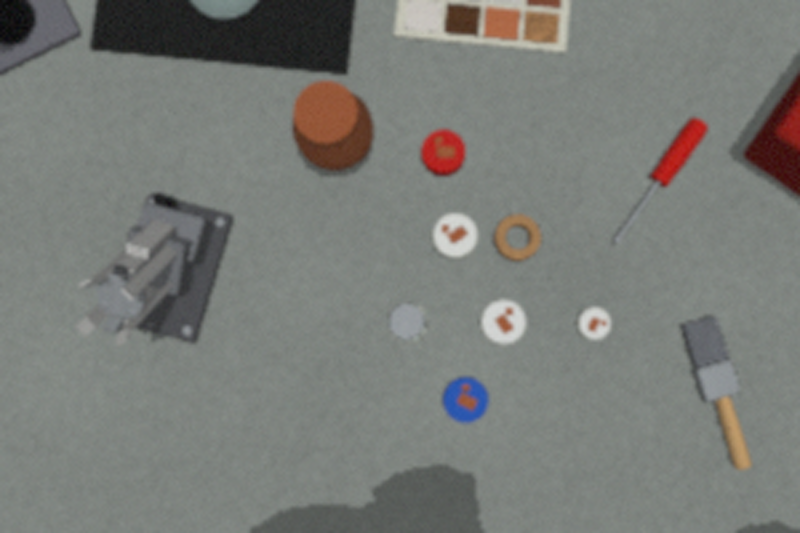

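View pics/sidec.png

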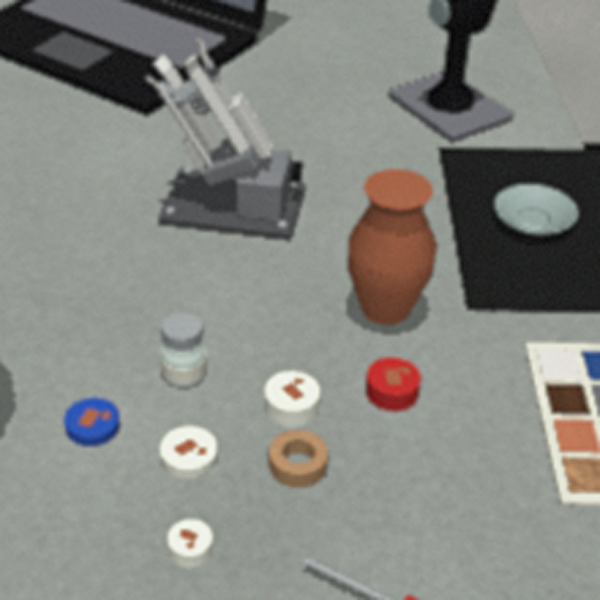

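White discs: thick is at top px (261,178) and side px (277,215), and has the taller wall. Thin is at top px (279,210) and side px (239,234). The red disc (258,148) and blue disc (264,238) are look-alikes. The small mount is at (313,210), the jar at (243,210), and the tape ring at (284,178). The feeder stands at the left, with its mouth near top px (135,201). The white ones fit, and the enlarged crop confirms it. I'll move to hover over thick.

```bash
python3 -m jog '[{"linear":[0.12,-0.061,0],"dr":[0,0,0]},{"linear":[0.12,-0.061,0],"dr":[0,0,0]},{"linear":[0.12,-0.061,0],"dr":[0,0,0]},{"linear":[0.12,-0.061,0],"dr":[0,0,0]},{"linear":[0.12,-0.061,0],"dr":[0,0,0]},{"linear":[0.12,-0.061,0],"dr":[0,0,0]},{"linear":[0.12,-0.061,0],"dr":[0,0,0]},{"linear":[0.12,-0.061,0],"dr":[0,0,0]},{"linear":[0.12,-0.061,0],"dr":[0,0,0]},{"linear":[0.12,-0.061,0],"dr":[0,0,0]},{"linear":[0.12,-0.061,0],"dr":[0,0,0]},{"linear":[0.12,-0.061,0],"dr":[0,0,0]},{"linear":[0.12,-0.061,0],"dr":[0,0,0]},{"linear":[0.12,-0.061,0],"dr":[0,0,0]}]' 0.25 40
python3 -m jog '[{"linear":[0,0,0],"dr":[0,0,-0.248]},{"linear":[0,0,0],"dr":[0,0,-0.248]},{"linear":[0,0,0],"dr":[0,0,-0.248]},{"linear":[0,0,0],"dr":[0,0,-0.248]},{"linear":[0,0,0],"dr":[0,0,-0.248]},{"linear":[0,0,0],"dr":[0,0,-0.248]},{"linear":[0,0,0],"dr":[0,0,-0.248]},{"linear":[0,0,0],"dr":[0,0,-0.248]},{"linear":[0,0,0],"dr":[0,0,-0.248]},{"linear":[0,0,0],"dr":[0,0,-0.248]},{"linear":[0,0,0],"dr":[0,0,-0.248]},{"linear":[0,0,0],"dr":[0,0,-0.248]},{"linear":[0,0,0],"dr":[0,0,-0.248]},{"linear":[0,0,0],"dr":[0,0,-0.248]},{"linear":[0,0,0],"dr":[0,0,-0.248]},{"linear":[0,0,0],"dr":[0,0,0]}]'
cat >> h.py <<'E'
def white(im):
    hsv=cv2.cvtColor(im,cv2.COLOR_BGR2HSV)
    return ((hsv[...,2]>165)&(hsv[...,1]<60)).astype(np.uint8)
E
python3 - <<'E'
from h import *
s=telemetry.observe();print(s["clock"],s["q"],s["eef_pos"],s["tool_rot"])
im=grab_frame("wrist");cv2.imwrite("pics/w1.png",im)
M=np.array(camera_info("wrist")["camera_from_world"]);R=M[:3,:3];print("campos tool",s["tool_rot"].T@(-R.T@M[:3,3]-s["eef_pos"]),"look",s["tool_rot"].T@(-R[2]))
for n in ["thick_mid","thin_mid"]:
    print(n,[(np.round(x["at"],4),round(x["score"],2),proj("wrist",x["at"]).round()) for x in finder.search_frame("wrist",n)])
    for o in finder.outline_of("wrist",n):
        m=o["pixels"].astype(np.uint8);c=max(cv2.findContours(m,0,1)[0],key=cv2.contourArea)
        print(o["score"],cv2.fitEllipse(c),onz("wrist",cv2.fitEllipse(c)[0],.024))
# refine from top pictures too
im=cv2.imread("pics/top0.png")
print([onz("top",(u,v),.012) for u,v in [(90+155/2.667,90+195/2.667),(90+232/2.667,90+215/2.667),(90+197/2.667,90+340/2.667)]])
E
```

```text
clock: 2.47
eef_pos: [0.564, -0.0955, 0.2268]
tool_rot: [[0.95, 0.314, 0.0], [0.314, -0.95, -0.0], [0.0, 0.0, -1.0]]
wrist_force: [1.3, -0.9, 1.6]
opening: 0.0688
finger_force: 0.0
clock: 3.8
eef_pos: [0.5629, -0.0973, 0.2267]
tool_rot: [[-0.575, 0.818, -0.0], [0.818, 0.575, -0.0], [-0.0, -0.0, -1.0]]
wrist_force: [0.1, 0.2, -0.5]
opening: 0.0688
finger_force: 0.0
3.8 [-17.4896  24.4806  79.8222  -0.0073  75.6987 -52.5833] [ 0.5629 -0.0973  0.2267] [[-0.5749  0.8182 -0.0001]
 [ 0.8182  0.5749 -0.0001]
 [-0.0001 -0.0001 -1.    ]]
campos tool [ 0.0719  0.0011 -0.1585] look [-0.2642 -0.0012  0.9645]
thick_mid [(array([ 0.6538, -0.0794,  0.0246]), 0.8, array([328., 205.])), (array([ 0.563 , -0.0887,  0.0233]), 0.73, array([258., 167.]))]
0.91 ((331.712158203125, 202.3885955810547), (44.42792892456055, 47.52958297729492), 127.81043243408203) [ 0.6553 -0.075   0.024 ]
0.86 ((257.9820861816406, 167.165283203125), (43.145904541015625, 45.442867279052734), 23.252412796020508) [ 0.563  -0.0893  0.024 ]
thin_mid [(array([ 0.4697, -0.1492,  0.0144]), 0.95, array([160., 162.])), (array([ 0.3795, -0.1055,  0.0131]), 0.88, array([108.,  81.])), (array([ 0.4671, -0.0435,  0.0611]), 0.41, array([202.,  76.]))]
0.61 ((161.14390563964844, 158.54736328125), (43.02912521362305, 44.881370544433594), 121.73932647705078) [ 0.4699 -0.1419  0.024 ]
0.59 ((110.6566390991211, 81.98336029052734), (46.62313461303711, 53.50366973876953), 123.79676818847656) [ 0.3865 -0.1027  0.024 ]
[array([0.6001, 0.2482, 0.012 ]), array([0.5796, 0.1603, 0.012 ]), array([0.4383, 0.1922, 0.012 ])]
```

View pics/w1.png

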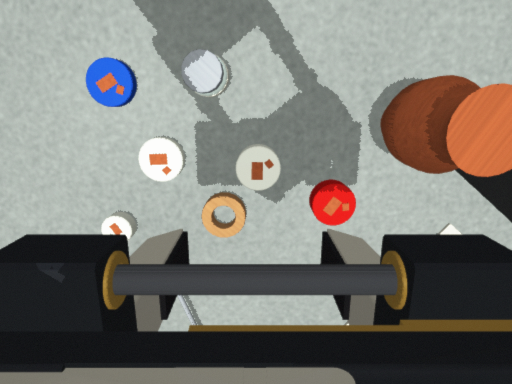

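The wrist view shows the thick disc at (258,167), thin at (161,159), tape at (223,215) and red at (333,203). Next I fit cylinder silhouettes in all three cameras.

```bash
cat >> h.py <<'E'
from scipy.optimize import least_squares
def cyl(cam,c,r,h,axis=(0,0,1)):
    a=np.array(axis,float);a/=np.linalg.norm(a);e=np.cross(a,[.3,.9,.1]);e/=np.linalg.norm(e);f=np.cross(a,e)
    t=np.linspace(0,2*np.pi,60)
    P=[np.array(c)+s*h/2*a+r*(np.cos(k)*e+np.sin(k)*f) for s in(-1,1) for k in t]
    p=np.array([proj(cam,q) for q in P],np.float32);return cv2.convexHull(p)
def cen(c): m=cv2.moments(c);return np.array([m["m10"]/m["m00"],m["m01"]/m["m00"]]),m["m00"]
def fitc(cam,mask,r,h,x0):
    c=max(cv2.findContours(mask.astype(np.uint8),0,1)[0],key=cv2.contourArea);p,A=cen(c)
    s=least_squares(lambda v:cen(cyl(cam,[v[0],v[1],h/2],r,h))[0]-p,x0[:2],diff_step=1e-3)
    return s.x,A/cen(cyl(cam,[s.x[0],s.x[1],h/2],r,h))[1]
E
python3 - <<'E'
from h import *
G={"thick_mid":((.562,-.095),.025,.024),"thin_mid":((.470,-.148),.025,.014)}
for c in ["wrist","top","side"]:
  grab_frame(c)
  for n,(x0,r,h) in G.items():
    for o in finder.outline_of(c,n):
        f,a=fitc(c,o["pixels"],r,h,x0)
        if np.hypot(*(f-x0))<.03: print(c,n,round(o["score"],2),f,round(a,2))
  for n,r,h,x0 in [("jar_mid",.021,.062,(.465,-.045)),("tape_mid",.026,.02,(.563,-.165))]:
    for o in finder.outline_of(c,n)[:2]:
        f,a=fitc(c,o["pixels"],r,h,x0); print(c,n,round(o["score"],2),f,round(a,2))
print(proj("wrist",[.5629,-.0973,.024]))
E
```

```text
wrist thick_mid 0.92 [ 0.5632 -0.0906] 0.94Traceback (most recent call last):
  File "<stdin>", line 7, in <module>
  File "h.py", line 25, in fitc
    s=least_squares(lambda v:cen(cyl(cam,[v[0],v[1],h/2],r,h))[0]-p,x0[:2],diff_step=1e-3)
    return func(*args, **kwargs)
    result = trf(vector_fun.fun, vector_fun.jac, x0, f0, J0, lb, ub, ftol, xtol,
                 gtol, max_nfev, x_scale, loss_function, tr_solver,
                 tr_options.copy(), verbose, callback=callback_wrapped)
    return trf_no_bounds(
        fun, jac, x0, f0, J0, ftol, xtol, gtol, max_nfev, x_scale,
        loss_function, tr_solver, tr_options, verbose, callback=callback)
    J = jac(x)
    self._update_jac()
    ~~~~~~~~~~~~~~~~^^
    self.J = self.jac_wrapped(xp_copy(self.x), f0=self.f)
             ~~~~~~~~~~~~~~~~^^^^^^^^^^^^^^^^^^^^^^^^^^^^
    J, dct = approx_derivative(
             ~~~~~~~~~~~~~~~~~^
        self.fun,
        ^^^^^^^^^
    ...<2 lines>...
        **self.finite_diff_options,
        ^^^^^^^^^^^^^^^^^^^^^^^^^^^
    )
    ^
    J, _nfev = _dense_difference(fun_wrapped, x0, f0, h,
  
[... 407 characters left out ...]
^^^^^^^^^^^^^^^^^^^^^^^^^^^^^
    return np.atleast_1d(self.fun(x))
                         ~~~~~~~~^^^
    return self.f(x, *self.args, **self.kwargs)
           ~~~~~~^^^^^^^^^^^^^^^^^^^^^^^^^^^^^^
  File "h.py", line 25, in <lambda>
    s=least_squares(lambda v:cen(cyl(cam,[v[0],v[1],h/2],r,h))[0]-p,x0[:2],diff_step=1e-3)
                                 ~~~^^^^^^^^^^^^^^^^^^^^^^^^^
  File "h.py", line 21, in cyl
    p=np.array([proj(cam,q) for q in P],np.float32);return cv2.convexHull(p)
                ~~~~^^^^^^^
  File "h.py", line 5, in proj
    c=camera_info(cam);M=np.array(c["camera_from_world"]);p=M[:3,:3]@np.array(P)+M[:3,3]
ValueError: time passes only in moves, steps and waits
```

```bash
sed -i '3a _ci=camera_info; _C={}\ndef camera_info(c):\n    if c not in _C: _C[c]=_ci(c)\n    return _C[c]' h.py
cat > m.py <<'E'
from h import *
G={"thick_mid":((.562,-.095),.025,.024),"thin_mid":((.470,-.148),.025,.014)}
for c in ["wrist","top","side"]:
  grab_frame(c)
  for n,(x0,r,h) in G.items():
    for o in finder.outline_of(c,n):
        f,a=fitc(c,o["pixels"],r,h,x0)
        if np.hypot(*(f-x0))<.03: print(c,n,round(o["score"],2),f,round(a,2))
print(proj("wrist",[.5629,-.0973,.024]))
E
python3 m.py
```

```text
wrist thick_mid 0.69 [ 0.5635 -0.0908] 0.96
wrist thin_mid 0.78 [ 0.4686 -0.1474] 0.93
top thick_mid 0.39 [ 0.5557 -0.0796] 0.29
side thick_mid 0.58 [ 0.5645 -0.0942] 0.84
side thin_mid 0.81 [ 0.4701 -0.1498] 0.91
[253.8258 172.9635]
```

```bash
python3 -m jog '[{"linear":[0.0113,0.0117,0.1],"dr":[0,0,0]},{"linear":[0,0,0.11],"dr":[0,0,0]},{"linear":[0,0,0.11],"dr":[0,0,0]},{"linear":[0,0,0.1],"dr":[0,0,0]},{"linear":[0,0,0],"dr":[0,0,0]},{"linear":[0,0,0],"dr":[0,0,0]}]'
python3 - <<'E'
from h import *
s=telemetry.observe();print(s["eef_pos"],s["opening"])
im=grab_frame("wrist");cv2.imwrite("pics/w2.png",im)
for o in finder.outline_of("wrist","thick_mid"):
    x0=(.564,-.093);f,a=fitc("wrist",o["pixels"],.025,.024,x0);print(o["score"],f,a,s["tool_rot"].T@(np.array([*f,.012])-s["eef_pos"]))
E
```

```text
clock: 5.1
eef_pos: [0.5632, -0.0923, 0.1]
tool_rot: [[-0.571, 0.821, -0.003], [0.821, 0.571, 0.001], [0.002, -0.002, -1.0]]
wrist_force: [-0.0, -0.9, 0.0]
opening: 0.0689
finger_force: 0.0
[ 0.5632 -0.0923  0.1   ] 0.06894383454312783
0.86 [ 0.6527 -0.0626] 0.23845114941221496 [-0.027   0.0906  0.0877]
0.61 [ 0.5665 -0.0922] 0.9620462959973286 [-0.002   0.0029  0.088 ]
```

```bash
python3 -m jog '[{"linear":[-0.006,0.008,0.1],"dr":[0,0,0]},{"linear":[0,0,0.1],"dr":[0,0,0]},{"linear":[0,0,0.07],"dr":[0,0,0]},{"linear":[0,0,0.05],"dr":[0,0,0]},{"linear":[0,0,0],"dr":[0,0,0]},{"linear":[0,0,0],"dr":[0,0,0]}]'
python3 -m jog '[{"linear":[0,0,0],"dr":[0,0,0]},{"linear":[0,0,0],"dr":[0,0,0]},{"linear":[0,0,0],"dr":[0,0,0]},{"linear":[0,0,0],"dr":[0,0,0]},{"linear":[0,0,0],"dr":[0,0,0]},{"linear":[0,0,0],"dr":[0,0,0]},{"linear":[0,0,0],"dr":[0,0,0]}]' 1 45
```

```text
clock: 5.7
eef_pos: [0.5679, -0.093, 0.0063]
tool_rot: [[-0.571, 0.821, 0.002], [0.821, 0.571, -0.001], [-0.002, 0.001, -1.0]]
wrist_force: [0.2, -0.5, 0.3]
opening: 0.0689
finger_force: 0.0
clock: 6.28
eef_pos: [0.5676, -0.0929, 0.0061]
tool_rot: [[-0.571, 0.821, 0.002], [0.821, 0.571, -0.001], [-0.002, 0.001, -1.0]]
wrist_force: [-1.3, 0.5, 7.5]
opening: 0.0492
finger_force: 45.0
```

```bash
cat >> h.py <<'E'
from scipy.spatial.transform import Rotation as Ro
def axes(yaw):
    xf=np.array([np.cos(yaw),np.sin(yaw),0]);yf=np.array([-xf[1],xf[0],0]);zm=np.cos(np.pi/6)*np.array([0,0,1.])-.5*xf
    xm=np.cross(yf,zm);return xm,yf,zm
def go(P,yaw=None,s=None):
    "moves (units) for: translation in present tool axes, turn in tool axes"
    s=s or telemetry.observe();R=s["tool_rot"]
    d=R.T@(np.array(P)-s["eef_pos"])/.3
    out=["lin",d,"len mm",np.linalg.norm(d)*300]
    if yaw is not None:
        xm,yf,zm=axes(yaw);T=np.column_stack([-xm,yf,-zm])
        rv=Ro.from_matrix(R.T@T).as_rotvec();out+=["turn",rv/.5,"deg",np.degrees(np.linalg.norm(rv))]
    print(*out)
E
python3 -m jog '[{"linear":[0,0,-0.1],"dr":[0,0,0]},{"linear":[0,0,-0.13],"dr":[0,0,0]},{"linear":[0,0,-0.13],"dr":[0,0,0]},{"linear":[0,0,-0.13],"dr":[0,0,0]},{"linear":[0,0,-0.13],"dr":[0,0,0]},{"linear":[0,0,-0.13],"dr":[0,0,0]},{"linear":[0,0,-0.13],"dr":[0,0,0]},{"linear":[0,0,0],"dr":[0,0,0]}]'
python3 - <<'E'
from h import *
go([.397,.25,.289],np.radians(-12.8))
# disc in the hand, plus plate corners by eye
from h import *
im=grab_frame("wrist");s=telemetry.observe();c=s["eef_pos"]
for o in finder.outline_of("wrist","thick_mid"):
    m=max(cv2.findContours(o["pixels"].astype(np.uint8),0,1)[0],key=cv2.contourArea);print(o["score"],cen(m),cen(cyl("wrist",c-[0,0,-.006],.025,.024)))
E
```

```text
clock: 6.95
eef_pos: [0.5696, -0.0933, 0.2778]
tool_rot: [[-0.571, 0.821, 0.014], [0.821, 0.571, -0.004], [-0.012, 0.009, -1.0]]
wrist_force: [1.0, 0.2, 0.6]
opening: 0.0491
finger_force: 45.0
lin [ 1.2675  0.182  -0.0508] len mm 384.4496254655495 turn [-0.3778 -0.9691 -1.4453] deg 51.01229540200856
0.79 (array([315.3689, 187.9312]), 1209.5) (array([254.9824, 261.7748]), 9713.425107672228)
0.67 (array([254.3236, 232.681 ]), 5989.5) (array([254.9824, 261.7748]), 9713.425107672228)
```

```bash
python3 -m jog '[{"linear":[0.127,0.018,-0.005],"dr":[0,0,0]},{"linear":[0.127,0.018,-0.005],"dr":[0,0,0]},{"linear":[0.127,0.018,-0.005],"dr":[0,0,0]},{"linear":[0.127,0.018,-0.005],"dr":[0,0,0]},{"linear":[0.127,0.018,-0.005],"dr":[0,0,0]},{"linear":[0.127,0.018,-0.005],"dr":[0,0,0]},{"linear":[0.127,0.018,-0.005],"dr":[0,0,0]},{"linear":[0.127,0.018,-0.005],"dr":[0,0,0]},{"linear":[0.127,0.018,-0.005],"dr":[0,0,0]},{"linear":[0.127,0.018,-0.005],"dr":[0,0,0]},{"linear":[0,0,0],"dr":[-0.047,-0.121,-0.181]},{"linear":[0,0,0],"dr":[-0.047,-0.121,-0.181]},{"linear":[0,0,0],"dr":[-0.047,-0.121,-0.181]},{"linear":[0,0,0],"dr":[-0.047,-0.121,-0.181]},{"linear":[0,0,0],"dr":[-0.047,-0.121,-0.181]},{"linear":[0,0,0],"dr":[-0.047,-0.121,-0.181]},{"linear":[0,0,0],"dr":[-0.047,-0.121,-0.181]},{"linear":[0,0,0],"dr":[-0.047,-0.121,-0.181]},{"linear":[0,0,0],"dr":[0,0,0]},{"linear":[0,0,0],"dr":[0,0,0]}]'
python3 - <<'E'
from h import *
s=telemetry.observe();print(s["q"]);go([.397,.25,.289],np.radians(-12.8),s)
im=grab_frame("wrist")
xm,yf,zm=axes(np.radians(-12.8));O=np.array([.475,.232,.15])
print("O",proj("wrist",O),"mouth",proj("wrist",O+.034*zm))
for x in (-.0265,.0265):
    p=proj("wrist",O+.034*zm+x*xm);print(x,p);cv2.circle(im,(int(p[0]),int(p[1])),2,(0,0,255),-1)
h=cyl("wrist",s["eef_pos"]-.006*s["tool_rot"][:,2],.025,.024,s["tool_rot"][:,2]);
cv2.polylines(im,[h.astype(int)],True,(0,255,0),1)
cv2.imwrite("pics/w3.png",cv2.resize(im,(800,600),interpolation=cv2.INTER_CUBIC));
E
```

```text
clock: 8.72
eef_pos: [0.3923, 0.2507, 0.2822]
tool_rot: [[-0.854, 0.222, 0.471], [0.194, 0.975, -0.108], [-0.483, -0.001, -0.876]]
wrist_force: [-0.1, -0.1, -1.1]
opening: 0.0485
finger_force: 45.0
[ 37.8406   2.5849 106.4743 -27.219   54.9371 -26.6671]
lin [-0.0249  0.0013 -0.0122] len mm 8.338006353169188 turn [-0.0027 -0.0389  0.0008] deg 1.1160230316109383
O [253.3977 190.273 ] mouth [253.2598 199.0582]
-0.0265 [253.1679 169.4537]
0.0265 [253.3477 227.3672]
```

View pics/w3.png

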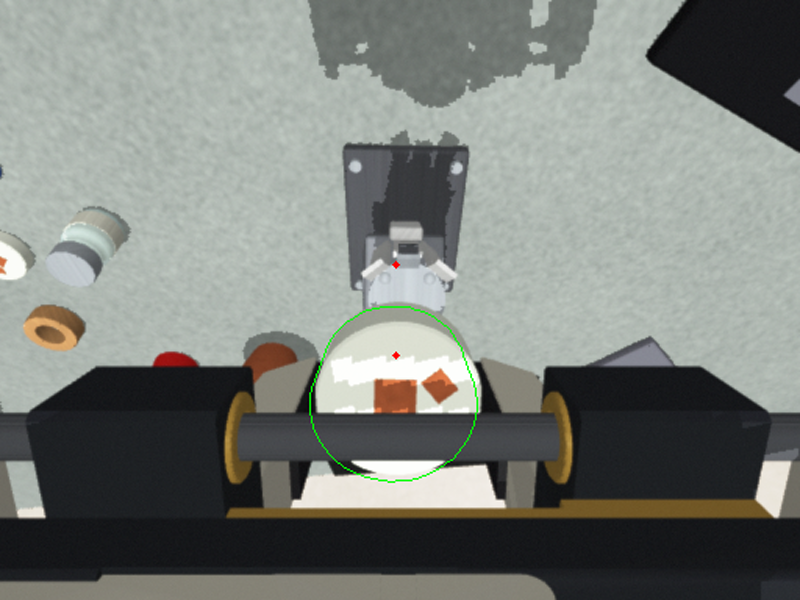

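The wrist picture shows the thick disc held flat at (398,395). Behind it are the plate, centred on column 405 with symmetric edges (so the yaw is right), and the magazine's front catch at (405,230). The magazine lies about 6 mm further to +y than assumed. I'll slide back along tool -x to look into the bore.

```bash
python3 -m jog '[{"linear":[-0.1,0.01,0],"dr":[0,-0.039,0]},{"linear":[-0.1,0.01,0],"dr":[0,0,0]},{"linear":[0,0,0],"dr":[0,0,0]},{"linear":[0,0,0],"dr":[0,0,0]}]'
python3 - <<'E'
from h import *
s=telemetry.observe();print(s["eef_pos"]);go(s["eef_pos"],np.radians(-12.8),s)
im=grab_frame("wrist");cv2.imwrite("pics/w4raw.png",im)
xm,yf,zm=axes(np.radians(-12.8));O=np.array([.475,.232,.15])+.006*yf
def dot(P,c): 
    p=proj("wrist",P);cv2.circle(im,(int(p[0]*1),int(p[1])),1,c,-1);return p
for x in (-.0265,.0265):
    for y in (-.0165,.0165): print(x,y,dot(O+.022*zm+x*xm+y*yf,(0,0,255)))
for x in(-.021,.021): print("catch",dot(O+x*xm,(0,255,0)))
C=im[60:260,150:360];cv2.imwrite("pics/w4.png",cv2.resize(C,None,fx=2.85,fy=2.85,interpolation=cv2.INTER_CUBIC))
E
```

```text
clock: 9.1
eef_pos: [0.4471, 0.2449, 0.3135]
tool_rot: [[-0.842, 0.225, 0.49], [0.195, 0.974, -0.112], [-0.502, 0.001, -0.865]]
wrist_force: [-0.6, -0.9, -1.1]
opening: 0.0489
finger_force: 45.0
[0.4471 0.2449 0.3135]
lin [0. 0. 0.] len mm 0.0 turn [-0.001   0.0055 -0.0075] deg 0.26639184929803245
-0.0265 -0.0165 [233.7199  93.4522]
-0.0265 0.0165 [272.6966  93.3185]
0.0265 -0.0165 [234.9145 155.8341]
0.0265 0.0165 [272.0178 155.7167]
catch [253.3393 100.5007]
catch [253.5261 146.5752]
```

View pics/w4.png

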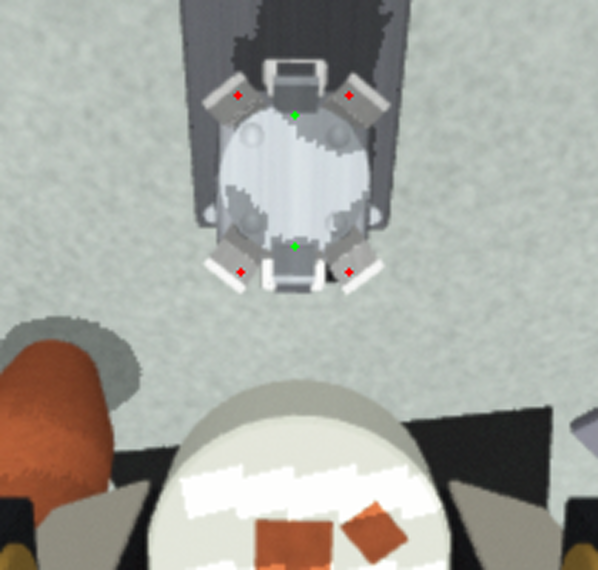

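The bore is seen almost along its axis. Catch noses are at crop (295,112) and (295,240), the follower is round at (295,177), and my predicted dots match within about 1 mm. I'll refine with profiles, and do the same for the disc in the hand.

Run:
```python
from h import *
s=telemetry.observe();R=s["tool_rot"]
im=cv2.imread("pics/w4raw.png");g=cv2.cvtColor(im,cv2.COLOR_BGR2GRAY).astype(float)
p=g[:,250:258].mean(1);print("rows 80-165",list(zip(range(92,112),p[92:112].round().astype(int))),list(zip(range(138,156),p[138:156].round().astype(int))))
for r in (97,148): print("row",r,g[r-1:r+2,236:272].mean(0).round().astype(int))
# disc: outline top rim (bottom face edge & left/right) vs prediction
col=g[185:260,255];print("disc col255 from 185",col.round().astype(int))
for r in (215,225): print("disc row",r,[(c,int(v)) for c,v in enumerate(g[r]) if 196<=c<216 or 296<=c<316])
for dx in(-.002,0,.002):
    h=cyl("wrist",s["eef_pos"]-.006*R[:,2]+dx*R[:,0],.025,.024,R[:,2]).reshape(-1,2)
    t=cyl("wrist",s["eef_pos"]-.018*R[:,2]+dx*R[:,0],.024,.0001,R[:,2]).reshape(-1,2)
    print(dx,"top",h[:,1].min(),"topface top",t[:,1].min(),"L/R",h[:,0].min(),h[:,0].max(),"topface LR",t[:,0].min(),t[:,0].max())
```

```text
rows 80-165 [(92, np.int64(100)), (93, np.int64(100)), (94, np.int64(100)), (95, np.int64(100)), (96, np.int64(100)), (97, np.int64(100)), (98, np.int64(103)), (99, np.int64(121)), (100, np.int64(153)), (101, np.int64(158)), (102, np.int64(165)), (103, np.int64(170)), (104, np.int64(187)), (105, np.int64(189)), (106, np.int64(190)), (107, np.int64(192)), (108, np.int64(206)), (109, np.int64(214)), (110, np.int64(220)), (111, np.int64(220))] [(138, np.int64(220)), (139, np.int64(220)), (140, np.int64(219)), (141, np.int64(219)), (142, np.int64(215)), (143, np.int64(182)), (144, np.int64(157)), (145, np.int64(149)), (146, np.int64(128)), (147, np.int64(131)), (148, np.int64(132)), (149, np.int64(132)), (150, np.int64(132)), (151, np.int64(132)), (152, np.int64(132)), (153, np.int64(132)), (154, np.int64(132)), (155, np.int64(134))]
row 97 [124 132 127 117 120 127 129 138 157 160 127 107 103 102 102 102 104 104
 102 100  98  97  98  98 100 116 130 128 123 118 116 113 116 122 124 130]
row 148 [145 136 132 133 131 134 141 148 155 139 129 129 127 126 129 130 132 133
 134 133 132 131 130 13
[... 899 characters left out ...]
(199, 29), (200, 33), (201, 34), (202, 33), (203, 32), (204, 32), (205, 32), (206, 34), (207, 32), (208, 46), (209, 115), (210, 149), (211, 163), (212, 197), (213, 214), (214, 217), (215, 222), (296, 214), (297, 204), (298, 169), (299, 149), (300, 102), (301, 46), (302, 33), (303, 32), (304, 32), (305, 32), (306, 31), (307, 31), (308, 32), (309, 33), (310, 31), (311, 32), (312, 34), (313, 34), (314, 34), (315, 32)]
-0.002 top 201.73544 topface top 218.80194 L/R 199.21213 305.92212 topface LR 201.336 303.80484
0 top 198.02289 topface top 214.57784 L/R 199.017 306.0938 topface LR 201.14815 303.96933
0.002 top 194.28722 topface top 210.32338 L/R 198.82053 306.2667 topface LR 200.95898 304.13495
```

```bash
cat >> h.py <<'E'
YAW=np.radians(-12.8);XM,YF,ZM=axes(YAW)
O=np.array([.475,.232,.15])+.006*YF-.001*XM
def tcp(h,dx,dy,tip): # dx,dy: disc in tool frame, tip: disc centre behind TCP
    return O+(h-tip)*ZM+dx*XM-dy*YF
E
python3 - <<'E'
from h import *
go(tcp(.052,.0032,.001,.006),YAW)
E
```

```text
lin [ 0.1745 -0.0033  0.3677] len mm 122.11631135104628 turn [-0.0023  0.0031 -0.0043] deg 0.16653937378128128
```

```bash
python3 -m jog '[{"linear":[0.0875,-0.003,0],"dr":[0,0,0]},{"linear":[0.087,0,0],"dr":[0,0,0]},{"linear":[0,0,0.1],"dr":[0,0,0]},{"linear":[0,0,0.1],"dr":[0,0,0]},{"linear":[0,0,0.1],"dr":[0,0,0]},{"linear":[0,0,0.068],"dr":[0,0,0]},{"linear":[0,0,0],"dr":[0,0,0]},{"linear":[0,0,0],"dr":[0,0,0]},{"linear":[0,0,0],"dr":[0,0,0]}]'
python3 - <<'E'
from h import *
go(tcp(.052,.0032,.001,.006),YAW)
a=grab_frame("wrist");b=grab_frame("side");c=grab_frame("top")
A=cv2.resize(a[120:270,180:330],(400,400),interpolation=cv2.INTER_CUBIC)
B=cv2.resize(b[60:160,190:290],(400,400),interpolation=cv2.INTER_CUBIC)
cv2.imwrite("pics/w5.png",np.hstack([A,B]))
E
```

```text
clock: 9.9
eef_pos: [0.4552, 0.2424, 0.1923]
tool_rot: [[-0.843, 0.221, 0.491], [0.191, 0.975, -0.111], [-0.503, 0.001, -0.864]]
wrist_force: [0.2, 0.5, -0.2]
opening: 0.0494
finger_force: 45.0
lin [ 0.0009 -0.0025  0.0049] len mm 1.666168276410998 turn [0.0016 0.0075 0.0003] deg 0.21967808995762525
```

View pics/w5.png

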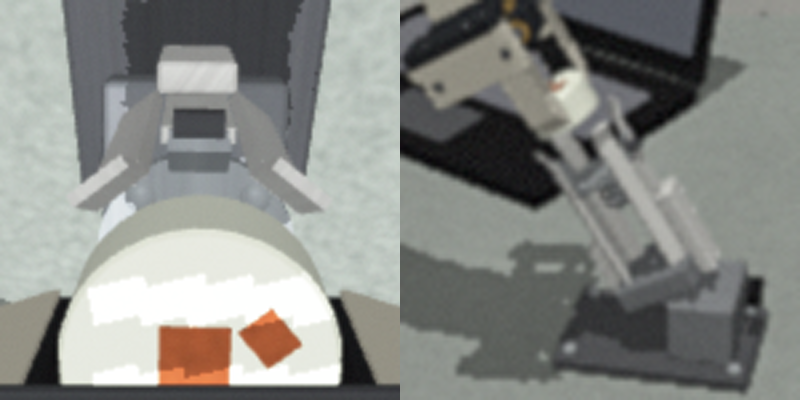

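The disc (columns 60–340) and the front wall wings (78–323) are both centred on column 200, so y is aligned. I'll enter the mouth gently.

```bash
python3 -m jog '[{"linear":[0,-0.001,0.012],"dr":[0,0,0]},{"linear":[0,0,0.012],"dr":[0,0,0]},{"linear":[0,0,0.012],"dr":[0,0,0]},{"linear":[0,0,0.012],"dr":[0,0,0]},{"linear":[0,0,0.012],"dr":[0,0,0]},{"linear":[0,0,0],"dr":[0,0,0]},{"linear":[0,0,0],"dr":[0,0,0]}]' - 55
cat > f.py <<'E'
from h import *
s=telemetry.observe();R=s["tool_rot"];print("F tool",R.T@s["wrist_force"],"T",R.T@s["wrist_torque"],"open",s["opening"])
d=s["eef_pos"]-O;print("tcp in mag",d@XM*1e3,d@YF*1e3,d@ZM*1e3)
E
python3 f.py
```

```text
clock: 10.63
eef_pos: [0.4643, 0.2397, 0.1757]
tool_rot: [[-0.843, 0.221, 0.49], [0.191, 0.975, -0.111], [-0.503, -0.0, -0.864]]
wrist_force: [0.8, -0.0, 0.6]
opening: 0.0489
finger_force: 55.0
F tool [-0.9637  0.1277 -0.1786] T [-0.0611  0.2356  0.1172] open 0.048879779355895624
tcp in mag 3.3229658846462544 -0.8797489811926471 28.283113896525435
```

```bash
python3 -m jog '[{"linear":[0,0,0.012],"dr":[0,0,0]},{"linear":[0,0,0.012],"dr":[0,0,0]},{"linear":[0,0,0.012],"dr":[0,0,0]},{"linear":[0,0,0],"dr":[0,0,0]},{"linear":[0,0,0],"dr":[0,0,0]}]'; python3 f.py
python3 -m jog '[{"linear":[0,0,0.012],"dr":[0,0,0]},{"linear":[0,0,0.012],"dr":[0,0,0]},{"linear":[0,0,0],"dr":[0,0,0]},{"linear":[0,0,0],"dr":[0,0,0]}]'; python3 f.py
```

```text
clock: 11.05
eef_pos: [0.4696, 0.2385, 0.1664]
tool_rot: [[-0.843, 0.221, 0.49], [0.191, 0.975, -0.111], [-0.503, -0.0, -0.864]]
wrist_force: [0.4, -0.5, -1.0]
opening: 0.0492
finger_force: 55.0
F tool [ 0.0695 -0.3714  1.1532] T [-0.0893  0.2136  0.0653] open 0.04916720648377035
tcp in mag 3.3705128874800807 -0.8471852941233555 17.545969356514235
clock: 11.38
eef_pos: [0.4732, 0.2378, 0.1603]
tool_rot: [[-0.843, 0.221, 0.491], [0.191, 0.975, -0.111], [-0.503, -0.0, -0.864]]
wrist_force: [-0.3, -0.2, 0.6]
opening: 0.0488
finger_force: 55.0
F tool [-0.0548 -0.2801 -0.677 ] T [-0.0653  0.1647  0.026 ] open 0.04883306791516356
tcp in mag 3.516599493028206 -0.7504754550578411 10.465523677726676
```

```bash
python3 -m jog '[{"linear":[0,0,0.012],"dr":[0,0,0]},{"linear":[0,0,0.012],"dr":[0,0,0]},{"linear":[0,0,0.012],"dr":[0,0,0]},{"linear":[0,0,0.012],"dr":[0,0,0]},{"linear":[0,0,0],"dr":[0,0,0]},{"linear":[0,0,0],"dr":[0,0,0]}]'; python3 f.py
python3 -m jog '[{"linear":[0,0,0.012],"dr":[0,0,0]},{"linear":[0,0,0.012],"dr":[0,0,0]},{"linear":[0,0,0.012],"dr":[0,0,0]},{"linear":[0,0,0],"dr":[0,0,0]},{"linear":[0,0,0],"dr":[0,0,0]}]'; python3 f.py
```

```text
clock: 11.88
eef_pos: [0.4803, 0.2363, 0.1478]
tool_rot: [[-0.843, 0.221, 0.49], [0.191, 0.975, -0.111], [-0.503, -0.0, -0.864]]
wrist_force: [-0.0, 1.3, 1.8]
opening: 0.0487
finger_force: 55.0
F tool [-0.6434  1.2331 -1.7317] T [-0.233   0.0652  0.0324] open 0.04872464486734512
tcp in mag 3.577043480886429 -0.665556180990644 -4.063509748502914
clock: 12.3
eef_pos: [0.4855, 0.235, 0.1384]
tool_rot: [[-0.843, 0.221, 0.49], [0.191, 0.975, -0.111], [-0.503, -0.0, -0.864]]
wrist_force: [-1.8, 0.6, 3.5]
opening: 0.0489
finger_force: 55.0
F tool [-0.1148  0.1992 -3.9311] T [-0.0806  0.1329  0.0751] open 0.04892821009397615
tcp in mag 3.526084953023227 -0.7851408490448184 -14.874171720869445
```

```bash
python3 -m jog '[{"linear":[0,0,0.012],"dr":[0,0,0]},{"linear":[0,0,0.011],"dr":[0,0,0]},{"linear":[0,0,0],"dr":[0,0,0]},{"linear":[0,0,0],"dr":[0,0,0]}]'; python3 f.py
python3 - <<'E'
from h import *
a=grab_frame("wrist");b=grab_frame("side")
A=cv2.resize(a[120:270,180:330],(400,400),interpolation=cv2.INTER_CUBIC)
B=cv2.resize(b[80:150,210:280],(400,400),interpolation=cv2.INTER_CUBIC)
cv2.imwrite("pics/w6.png",np.hstack([A,B]))
E
```

```text
clock: 12.63
eef_pos: [0.4888, 0.2342, 0.1326]
tool_rot: [[-0.843, 0.221, 0.49], [0.191, 0.975, -0.111], [-0.503, -0.0, -0.864]]
wrist_force: [-1.6, 0.3, 5.1]
opening: 0.0489
finger_force: 55.0
F tool [-1.1739 -0.0532 -5.2301] T [-0.0153  0.1941 -0.0312] open 0.04893051555426853
tcp in mag 3.5595615930911224 -0.7763291753665023 -21.545715017003538
```

View pics/w6.png

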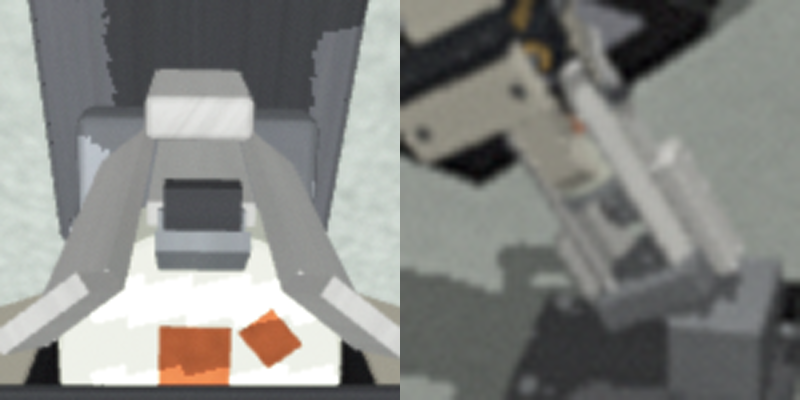

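The thick disc is under the front catch: the nose lies over the disc's white face at (203,265). I'll press 1.5 mm further for margin, release, and retract along the axis.

```bash
python3 -m jog '[{"linear":[0,0,0.005],"dr":[0,0,0]},{"linear":[0,0,0],"dr":[0,0,0]},{"linear":[0,0,0],"dr":[0,0,0]}]'; python3 f.py
python3 -m jog '[{"linear":[0,0,0],"dr":[0,0,0]},{"linear":[0,0,0],"dr":[0,0,0]},{"linear":[0,0,0],"dr":[0,0,0]},{"linear":[0,0,0],"dr":[0,0,0]},{"linear":[0,0,0],"dr":[0,0,0]}]' 0.3; python3 f.py
python3 -m jog '[{"linear":[0,0,-0.03],"dr":[0,0,0]},{"linear":[0,0,-0.1],"dr":[0,0,0]},{"linear":[0,0,-0.13],"dr":[0,0,0]},{"linear":[0,0,-0.13],"dr":[0,0,0]},{"linear":[0,0,-0.13],"dr":[0,0,0]},{"linear":[-0.1,0,-0.05],"dr":[0,0,0]},{"linear":[-0.1,0,0],"dr":[0,0,0]},{"linear":[0,0,0],"dr":[0,0,0]},{"linear":[0,0,0],"dr":[0,0,0]}]'
python3 - <<'E'
from h import *
a=grab_frame("wrist");cv2.imwrite("pics/w7raw.png",a)
u,v=proj("wrist",O);print(u,v)
u,v=int(u),int(v);C=a[max(v-60,0):v+60,u-70:u+70];cv2.imwrite("pics/w7.png",cv2.resize(C,None,fx=4,fy=4,interpolation=cv2.INTER_CUBIC))
go([.4695,-.1486,.2],None)
E
```

```text
clock: 12.98
eef_pos: [0.4895, 0.2341, 0.1314]
tool_rot: [[-0.843, 0.221, 0.491], [0.191, 0.975, -0.111], [-0.503, -0.0, -0.864]]
wrist_force: [-3.5, 0.3, 5.4]
opening: 0.0492
finger_force: 55.0
F tool [ 0.2723 -0.485  -6.4144] T [0.0586 0.2524 0.0603] open 0.04921368212974827
tcp in mag 3.5977876888131832 -0.7541375505666327 -22.95807413771763
clock: 13.4
eef_pos: [0.4896, 0.2341, 0.1313]
tool_rot: [[-0.843, 0.221, 0.49], [0.191, 0.975, -0.111], [-0.503, -0.0, -0.864]]
wrist_force: [-0.4, -0.1, 0.2]
opening: 0.0647
finger_force: 0.0
F tool [ 0.2266 -0.1873 -0.3231] T [-0.0569  0.1778  0.0551] open 0.06465480876064984
tcp in mag 3.567437416648396 -0.7369806473039507 -23.128517026911084
clock: 14.15
eef_pos: [0.4564, 0.2415, 0.3104]
tool_rot: [[-0.842, 0.222, 0.492], [0.193, 0.975, -0.11], [-0.504, 0.002, -0.864]]
wrist_force: [0.6, -0.9, -0.7]
opening: 0.0639
finger_force: 0.0
254.7788497474447 115.40105140048897
lin [-0.106  -1.257   0.4817] len mm 405.07787776021354
```

View pics/w7.png

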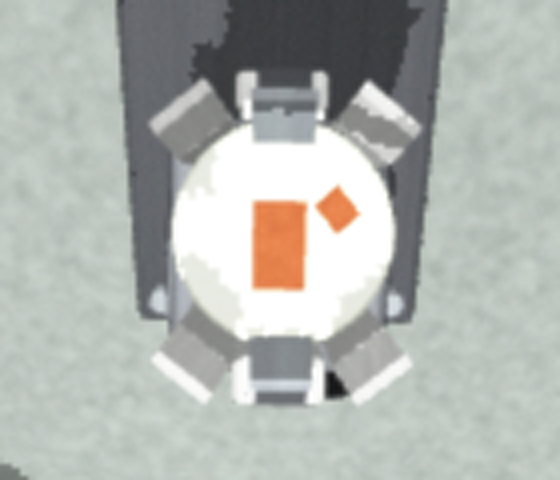

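Both catches lie over the thick disc's white face, at (284,125) and (280,350), and it sits flat and held. Now the thin mount.

```bash
python3 -m jog '[{"linear":[-0.0106,-0.1257,0.0482],"dr":[0,0,0]},{"linear":[-0.0106,-0.1257,0.0482],"dr":[0,0,0]},{"linear":[-0.0106,-0.1257,0.0482],"dr":[0,0,0]},{"linear":[-0.0106,-0.1257,0.0482],"dr":[0,0,0]},{"linear":[-0.0106,-0.1257,0.0482],"dr":[0,0,0]},{"linear":[-0.0106,-0.1257,0.0482],"dr":[0,0,0]},{"linear":[-0.0106,-0.1257,0.0482],"dr":[0,0,0]},{"linear":[-0.0106,-0.1257,0.0482],"dr":[0,0,0]},{"linear":[-0.0106,-0.1257,0.0482],"dr":[0,0,0]},{"linear":[-0.0106,-0.1257,0.0482],"dr":[0,0,0]},{"linear":[0,0,0],"dr":[0,0,0]}]'
python3 - <<'E'
from h import *
s=telemetry.observe();c=np.cos(np.pi/4);T=np.array([[-c,c,0],[c,c,0],[0,0,-1]]);rv=Ro.from_matrix(s["tool_rot"].T@T).as_rotvec();print(rv/.5,np.degrees(np.linalg.norm(rv)),s["q"])
E
```

```text
clock: 15.12
eef_pos: [0.4693, -0.1338, 0.2026]
tool_rot: [[-0.845, 0.224, 0.486], [0.195, 0.975, -0.111], [-0.498, 0.0, -0.867]]
wrist_force: [0.5, 0.0, 0.0]
opening: 0.0641
finger_force: 0.0
[0.2922 1.0151 1.0927] 43.539614599273456 [ -30.7371    3.541   120.2411   18.4432   28.8004 -121.8239]
```

```bash
python3 -m jog '[{"linear":[0,0,0],"dr":[0.0417,0.145,0.156]},{"linear":[0,0,0],"dr":[0.0417,0.145,0.156]},{"linear":[0,0,0],"dr":[0.0417,0.145,0.156]},{"linear":[0,0,0],"dr":[0.0417,0.145,0.156]},{"linear":[0,0,0],"dr":[0.0417,0.145,0.156]},{"linear":[0,0,0],"dr":[0.0417,0.145,0.156]},{"linear":[0,0,0],"dr":[0.0417,0.145,0.156]},{"linear":[0,0,0],"dr":[0,0,0]},{"linear":[0,0,0],"dr":[0,0,0]}]' 0.25
python3 - <<'E'
from h import *
s=telemetry.observe();c=np.cos(np.pi/4);T=np.array([[-c,c,0],[c,c,0],[0,0,-1]]);rv=Ro.from_matrix(s["tool_rot"].T@T).as_rotvec();print(rv/.5,s["q"])
a=grab_frame("wrist");x0=(.4695,-.1486)
for o in finder.outline_of("wrist","thin_mid"):
    f,ar=fitc("wrist",o["pixels"],.025,.014,x0);print(round(o["score"],2),f,ar,a[o["pixels"]].mean(0));
    if np.hypot(*(f-x0))<.02: go([*f,.1],None,s)
E
```

```text
clock: 15.87
eef_pos: [0.4706, -0.1277, 0.2036]
tool_rot: [[-0.725, 0.689, 0.016], [0.689, 0.725, -0.005], [-0.015, 0.007, -1.0]]
wrist_force: [0.7, 0.0, 0.3]
opening: 0.0689
finger_force: 0.0
[0.0153 0.0303 0.0518] [-24.2736  16.3471  95.9352   0.1254  66.7533 -70.8057]
0.75 [ 0.4682 -0.1473] 0.9277543312259153 [175.9237 190.5161 198.444 ]
lin [-0.0341 -0.0553  0.3456] len mm 105.5030101912269
0.66 [ 0.3807 -0.1071] 0.9706565785929961 [183.3964  95.9242  67.0488]
0.21 [ 0.479  -0.2367] 0.02119701186078975 [145.2877 155.8904 152.7534]
```

```bash
python3 -m jog '[{"linear":[-0.034,-0.055,0],"dr":[0.015,0.03,0.052]},{"linear":[0,0,0.115],"dr":[0,0,0]},{"linear":[0,0,0.115],"dr":[0,0,0]},{"linear":[0,0,0.115],"dr":[0,0,0]},{"linear":[0,0,0],"dr":[0,0,0]},{"linear":[0,0,0],"dr":[0,0,0]}]'
python3 - <<'E'
from h import *
s=telemetry.observe();a=grab_frame("wrist");x0=(.4695,-.1486)
for o in finder.outline_of("wrist","thin_mid"):
    f,ar=fitc("wrist",o["pixels"],.025,.014,x0);print(round(o["score"],2),f,ar,a[o["pixels"]].mean(0));
    if np.hypot(*(f-x0))<.02: go([*f,.005],None,s)
E
```

```text
clock: 16.47
eef_pos: [0.4656, -0.1467, 0.101]
tool_rot: [[-0.706, 0.708, -0.001], [0.708, 0.706, 0.001], [0.002, -0.0, -1.0]]
wrist_force: [0.9, -0.1, 0.3]
opening: 0.0688
finger_force: 0.0
0.7 [ 0.472  -0.1493] 0.9755908623131464 [176.2682 192.3753 199.8346]
lin [-0.0217  0.0087  0.3201] len mm 96.27676432122816
0.69 [ 0.3838 -0.1086] 0.9748588398899676 [167.7097  82.9913  53.5407]
```

```bash
python3 -m jog '[{"linear":[-0.0145,0.0087,0.1],"dr":[0,0,0]},{"linear":[0,0,0.1],"dr":[0,0,0]},{"linear":[0,0,0.08],"dr":[0,0,0]},{"linear":[0,0,0.048],"dr":[0,0,0]},{"linear":[0,0,0],"dr":[0,0,0]},{"linear":[0,0,0],"dr":[0,0,0]}]'
python3 -m jog '[{"linear":[0,0,0],"dr":[0,0,0]},{"linear":[0,0,0],"dr":[0,0,0]},{"linear":[0,0,0],"dr":[0,0,0]},{"linear":[0,0,0],"dr":[0,0,0]},{"linear":[0,0,0],"dr":[0,0,0]},{"linear":[0,0,0],"dr":[0,0,0]},{"linear":[0,0,0],"dr":[0,0,0]}]' 1 55
```

```text
clock: 17.07
eef_pos: [0.4732, -0.1492, 0.0046]
tool_rot: [[-0.706, 0.709, 0.004], [0.709, 0.706, -0.001], [-0.003, 0.002, -1.0]]
wrist_force: [0.4, 0.5, 0.6]
opening: 0.0689
finger_force: 0.0
clock: 17.65
eef_pos: [0.4729, -0.1491, 0.0043]
tool_rot: [[-0.705, 0.709, 0.004], [0.709, 0.705, -0.001], [-0.003, 0.002, -1.0]]
wrist_force: [-1.1, 0.3, 7.6]
opening: 0.0482
finger_force: 55.0
```

```bash
python3 -m jog '[{"linear":[0,0,-0.06],"dr":[0,0,0]},{"linear":[0,0,-0.13],"dr":[0,0,0]},{"linear":[0,0,-0.13],"dr":[0,0,0]},{"linear":[0,0,-0.13],"dr":[0,0,0]},{"linear":[0,0,-0.13],"dr":[0,0,0]},{"linear":[0,0,-0.13],"dr":[0,0,0]},{"linear":[0,0,-0.13],"dr":[0,0,0]},{"linear":[0,0,-0.13],"dr":[0,0,0]},{"linear":[0,0,0],"dr":[0,0,0]}]'; python3 -c "
from h import *
go(tcp(.185,0,0,0)+.05*XM,YAW)"
```

```text
clock: 18.4
eef_pos: [0.4742, -0.1498, 0.3024]
tool_rot: [[-0.705, 0.709, 0.015], [0.709, 0.705, -0.007], [-0.015, 0.006, -1.0]]
wrist_force: [0.5, 0.5, 0.1]
opening: 0.0482
finger_force: 55.0
lin [ 1.0502  0.8279 -0.1189] len mm 402.7730008009216 turn [-0.2927 -0.9867 -1.1026] deg 43.20908244048936
```

```bash
python3 -m jog '[{"linear":[0.105,0.0828,-0.0119],"dr":[0,0,0]},{"linear":[0.105,0.0828,-0.0119],"dr":[0,0,0]},{"linear":[0.105,0.0828,-0.0119],"dr":[0,0,0]},{"linear":[0.105,0.0828,-0.0119],"dr":[0,0,0]},{"linear":[0.105,0.0828,-0.0119],"dr":[0,0,0]},{"linear":[0.105,0.0828,-0.0119],"dr":[0,0,0]},{"linear":[0.105,0.0828,-0.0119],"dr":[0,0,0]},{"linear":[0.105,0.0828,-0.0119],"dr":[0,0,0]},{"linear":[0.105,0.0828,-0.0119],"dr":[0,0,0]},{"linear":[0.105,0.0828,-0.0119],"dr":[0,0,0]},{"linear":[0,0,0],"dr":[-0.0418,-0.141,-0.1575]},{"linear":[0,0,0],"dr":[-0.0418,-0.141,-0.1575]},{"linear":[0,0,0],"dr":[-0.0418,-0.141,-0.1575]},{"linear":[0,0,0],"dr":[-0.0418,-0.141,-0.1575]},{"linear":[0,0,0],"dr":[-0.0418,-0.141,-0.1575]},{"linear":[0,0,0],"dr":[-0.0418,-0.141,-0.1575]},{"linear":[0,0,0],"dr":[-0.0418,-0.141,-0.1575]},{"linear":[0,0,0],"dr":[0,0,0]},{"linear":[0,0,0],"dr":[0,0,0]}]'; python3 -c "
from h import *
go(tcp(.185,0,0,0)+.05*XM,YAW)"
```

```text
clock: 19.98
eef_pos: [0.4247, 0.2499, 0.3296]
tool_rot: [[-0.851, 0.223, 0.475], [0.196, 0.975, -0.105], [-0.486, 0.004, -0.874]]
wrist_force: [1.0, 0.2, 0.3]
opening: 0.0482
finger_force: 55.0
lin [-0.0168 -0.001  -0.01  ] len mm 5.870298732440272 turn [ 0.0056 -0.0313 -0.0057] deg 0.9263262641582802
```

```bash
python3 -m jog '[{"linear":[-0.0168,-0.001,-0.01],"dr":[0.0056,-0.031,-0.006]},{"linear":[0,0,0],"dr":[0,0,0]},{"linear":[0,0,0],"dr":[0,0,0]}]'
python3 - <<'E'
from h import *
s=telemetry.observe();R=s["tool_rot"];im=grab_frame("wrist");cv2.imwrite("pics/w8raw.png",im)
g=cv2.cvtColor(im,cv2.COLOR_BGR2GRAY).astype(float)
print("col from 185",g[185:225,252:258].mean(1).round().astype(int))
r=g[228];print("row228",r[195:222].round().astype(int),r[290:318].round().astype(int))
def pred(tip,h,dx):
    z=R[:,2];c=s["eef_pos"]-tip*z+dx*R[:,0]
    b=cyl("wrist",c+(h/2-.001)*z,.025,1e-4,z).reshape(-1,2);t=cyl("wrist",c-(h/2-.001)*z,.025,1e-4,z).reshape(-1,2)
    return b[:,1].min(),t[:,1].min()
for dx in(-.002,0,.002,.004): print(dx,"thin",pred(.0027,.014,dx),"thick",pred(.006,.024,dx))
cv2.imwrite("pics/w8.png",cv2.resize(im[60:260,150:360],None,fx=2.85,fy=2.85,interpolation=cv2.INTER_CUBIC))
p=g[:,250:258].mean(1);print("noses",p[80:112].round().astype(int),p[130:160].round().astype(int))
for x in(-.021,.021): print("pred nose",proj("wrist",O+x*XM))
E
```

```text
clock: 20.23
eef_pos: [0.4292, 0.2489, 0.3352]
tool_rot: [[-0.844, 0.222, 0.489], [0.193, 0.975, -0.111], [-0.501, 0.0, -0.865]]
wrist_force: [0.7, 0.8, -0.0]
opening: 0.0485
finger_force: 55.0
col from 185 [185 187 190 192 191 192 190 187 174 163 162 161 162 163 172 214 219 221
 225 226 226 226 226 226 226 229 242 254 254 254 254 254 254 254 254 254
 254 254 254 254]
row228 [ 32  34  41  44  57  68  69  67  39  30  32  39  83 184 208 216 224 226
 226 225 225 225 225 226 226 226 225] [226 225 226 225 225 226 226 226 226 219 209 176  81  36  34  30  37  65
  70  71  53  49  40  34  36  31  34  31]
-0.002 thin (np.float32(203.8059), np.float32(211.02148)) thick (np.float32(202.86296), np.float32(216.6673))
0 thin (np.float32(200.0413), np.float32(207.00314)) thick (np.float32(199.13177), np.float32(212.45265))
0.002 thin (np.float32(196.25296), np.float32(202.95755)) thick (np.float32(195.37726), np.float32(208.20789))
0.004 thin (np.float32(192.44061), np.float32(198.88443)) thick (np.float32(191.5992), np.float32(203.93266))
noses [ 60  60  60  60  60  60  69 118 184 148  84  71  72  90 156 161 154 148
 163 165 166 166 166 167 180 235 253 254 254 254 254 254] [149 148 148 148 147 147 151 198 253 254 254 254 254 254 254 254 246 210
 141 130 130 130 130 130 130 130 134 158 200 197]
pred nose [253.2742 103.9827]
pred nose [253.3836 146.1905]
```

View pics/w8.png

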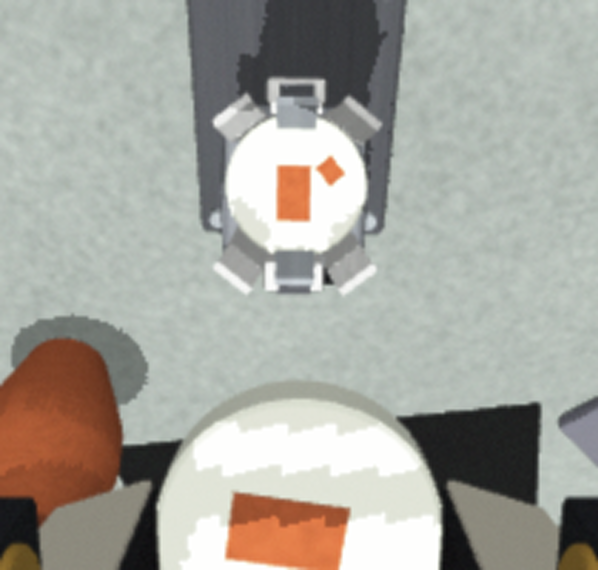

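The thin disc is held flat at crop (300,480). The thick disc in the bore lies flat under both noses, at (296,112) and (293,262). The thin disc's dx is about +3.7 mm, so I align with the same procedure.

```bash
python3 -c "
from h import *
go(tcp(.050,.0039,.0008,.0027),YAW)"
```

```text
lin [ 0.1591 -0.0032  0.4569] len mm 145.1391359756186 turn [-0.0007  0.0025 -0.0012] deg 0.08203743029373359
```

```bash
python3 -m jog '[{"linear":[0.08,-0.003,0],"dr":[0,0.0025,0]},{"linear":[0.079,0,0],"dr":[0,0,0]},{"linear":[0,0,0.12],"dr":[0,0,0]},{"linear":[0,0,0.12],"dr":[0,0,0]},{"linear":[0,0,0.12],"dr":[0,0,0]},{"linear":[0,0,0.09],"dr":[0,0,0]},{"linear":[0,0,0],"dr":[0,0,0]},{"linear":[0,0,0],"dr":[0,0,0]},{"linear":[0,0,0],"dr":[0,0,0]}]'; python3 f.py
python3 -c "
from h import *
go(tcp(.045,.0039,.0008,.0027),YAW)"
```

```text
clock: 21.03
eef_pos: [0.4542, 0.2423, 0.1949]
tool_rot: [[-0.844, 0.221, 0.489], [0.192, 0.975, -0.111], [-0.501, 0.0, -0.865]]
wrist_force: [-0.3, -0.5, -0.1]
opening: 0.0485
finger_force: 55.0
F tool [ 0.1351 -0.5863 -0.0189] T [-0.0985  0.2482  0.0824] open 0.04847266684553452
tcp in mag 3.953896726094825 -0.5537785345117134 50.1854975444506
lin [ 0.0002 -0.0008  0.0263] len mm 7.889524788647732 turn [0.0005 0.0021 0.    ] deg 0.06204522128208092
```

```bash
python3 -m jog '[{"linear":[0,-0.0008,0.014],"dr":[0,0,0]},{"linear":[0,0,0.014],"dr":[0,0,0]},{"linear":[0,0,0.014],"dr":[0,0,0]},{"linear":[0,0,0.014],"dr":[0,0,0]},{"linear":[0,0,0.014],"dr":[0,0,0]},{"linear":[0,0,0.014],"dr":[0,0,0]},{"linear":[0,0,0],"dr":[0,0,0]},{"linear":[0,0,0],"dr":[0,0,0]}]'; python3 f.py
python3 -m jog '[{"linear":[0,0,0.012],"dr":[0,0,0]},{"linear":[0,0,0.012],"dr":[0,0,0]},{"linear":[0,0,0.012],"dr":[0,0,0]},{"linear":[0,0,0.012],"dr":[0,0,0]},{"linear":[0,0,0],"dr":[0,0,0]},{"linear":[0,0,0],"dr":[0,0,0]}]'; python3 f.py
```

```text
clock: 21.7
eef_pos: [0.4663, 0.2391, 0.172]
tool_rot: [[-0.845, 0.221, 0.488], [0.191, 0.975, -0.111], [-0.5, -0.001, -0.866]]
wrist_force: [0.9, 0.1, 0.1]
opening: 0.0482
finger_force: 55.0
F tool [-0.7729  0.2636  0.3388] T [-0.172   0.0965  0.1099] open 0.04820101722808411
tcp in mag 3.2488301238764605 -1.0270365749141739 24.056063977441248
clock: 22.2
eef_pos: [0.4733, 0.2374, 0.1596]
tool_rot: [[-0.845, 0.221, 0.488], [0.191, 0.975, -0.111], [-0.5, -0.001, -0.866]]
wrist_force: [2.3, 0.1, 0.5]
opening: 0.0483
finger_force: 55.0
F tool [-2.1959  0.5655  0.7407] T [-0.1382 -0.112  -0.0206] open 0.04830362844049765
tcp in mag 3.3386223417820386 -1.1425698900548318 9.696393992707868
```

```bash
python3 -m jog '[{"linear":[-0.0025,0,0],"dr":[0,0,0]},{"linear":[0,0,0.012],"dr":[0,0,0]},{"linear":[0,0,0.012],"dr":[0,0,0]},{"linear":[0,0,0],"dr":[0,0,0]},{"linear":[0,0,0],"dr":[0,0,0]}]'; python3 f.py
python3 -m jog '[{"linear":[0,0,0.012],"dr":[0,0,0]},{"linear":[0,0,0.012],"dr":[0,0,0]},{"linear":[0,0,0.012],"dr":[0,0,0]},{"linear":[0,0,0],"dr":[0,0,0]},{"linear":[0,0,0],"dr":[0,0,0]}]'; python3 f.py
```

```text
clock: 22.62
eef_pos: [0.4773, 0.2367, 0.1539]
tool_rot: [[-0.844, 0.22, 0.488], [0.191, 0.975, -0.111], [-0.5, -0.0, -0.866]]
wrist_force: [-1.4, 0.7, 2.6]
opening: 0.0482
finger_force: 55.0
F tool [ 0.0123  0.3436 -3.0502] T [-0.2016  0.0541  0.0516] open 0.048184876514882374
tcp in mag 3.9959167493634355 -0.8804501496352779 2.7178138972402395
clock: 23.03
eef_pos: [0.4824, 0.2354, 0.1442]
tool_rot: [[-0.845, 0.221, 0.488], [0.191, 0.975, -0.111], [-0.5, -0.001, -0.866]]
wrist_force: [0.5, 1.5, 0.1]
opening: 0.048
finger_force: 55.0
F tool [-0.1785  1.5366  0.0102] T [-0.3381  0.114   0.1024] open 0.04803300046844407
tcp in mag 3.7095407172904005 -1.0326367260277534 -8.242150695402533
```

Force dropped to zero where the spring should be pushing, so I'm looking.

Run:
```python
from h import *
a=grab_frame("wrist");b=grab_frame("side");cv2.imwrite("pics/w9raw.png",a);cv2.imwrite("pics/s9raw.png",b)
A=cv2.resize(a[120:270,180:330],(400,400),interpolation=cv2.INTER_CUBIC)
B=cv2.resize(b[80:150,210:280],(400,400),interpolation=cv2.INTER_CUBIC)
cv2.imwrite("pics/w9.png",np.hstack([A,B]))
for i in range(2):
    s=telemetry.observe();print(s["tool_rot"].T@s["wrist_force"],s["tau"],s["finger_force"])
```

```text
[0.0509 1.6188 0.3067] [ -0.7127 -37.2288 -19.0579  -1.2645  -0.1673  -0.044 ] 55.000423192977905
[0.0509 1.6188 0.3067] [ -0.7127 -37.2288 -19.0579  -1.2645  -0.1673  -0.044 ] 55.000423192977905
```

View pics/w9.png

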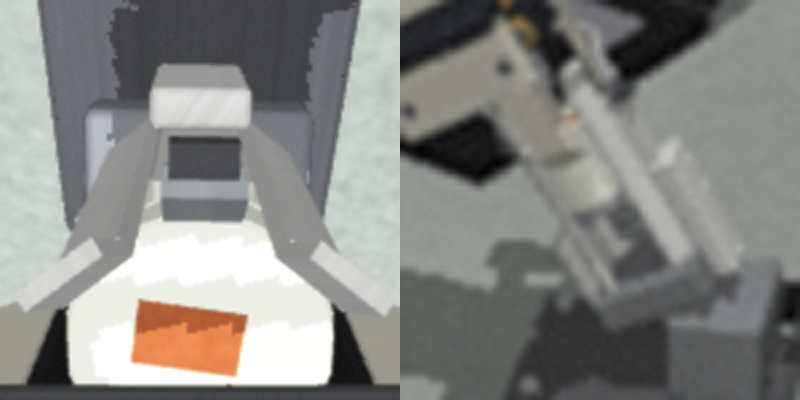

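The disc looks level with the nose over its edge, and nothing is visibly wrong. I'll press on a little and watch the force.

```bash
python3 -m jog '[{"linear":[0,0,0.01],"dr":[0,0,0]},{"linear":[0,0,0],"dr":[0,0,0]},{"linear":[0,0,0],"dr":[0,0,0]}]'; python3 f.py
python3 -m jog '[{"linear":[0,0,0.01],"dr":[0,0,0]},{"linear":[0,0,0],"dr":[0,0,0]},{"linear":[0,0,0],"dr":[0,0,0]}]'; python3 f.py
```

```text
clock: 23.38
eef_pos: [0.484, 0.235, 0.142]
tool_rot: [[-0.844, 0.221, 0.488], [0.191, 0.975, -0.111], [-0.501, -0.0, -0.866]]
wrist_force: [-2.5, 1.6, 6.0]
opening: 0.0484
finger_force: 55.0
F tool [-0.5442  1.0415 -6.6173] T [-0.1377  0.1916  0.0274] open 0.048351206441096334
tcp in mag 4.008888007020068 -1.0684795472279849 -10.92631533812158
clock: 23.63
eef_pos: [0.4854, 0.2347, 0.1395]
tool_rot: [[-0.844, 0.221, 0.488], [0.191, 0.975, -0.111], [-0.501, -0.001, -0.866]]
wrist_force: [-3.3, 1.4, 5.7]
opening: 0.0486
finger_force: 55.0
F tool [ 0.2109  0.6444 -6.6727] T [-0.0641  0.2417  0.0018] open 0.04856582238397939
tcp in mag 4.005643839407366 -1.0887046859415255 -13.888578938397362
```

```bash
python3 -m jog '[{"linear":[0,0,0.006],"dr":[0,0,0]},{"linear":[0,0,0],"dr":[0,0,0]},{"linear":[0,0,0],"dr":[0,0,0]}]'; python3 f.py
python3 - <<'E'
from h import *
a=grab_frame("wrist");cv2.imwrite("pics/w10raw.png",a)
for n,f in (("thin now",a),("thin before",cv2.imread("pics/w9raw.png"))):
    g=cv2.cvtColor(f,cv2.COLOR_BGR2GRAY).astype(float)[:,252:260].mean(1);print(n,"rows 165-235",g[165:235].round().astype(int))
for h in(-.004,0): print("nose tip pred",proj("wrist",O-.021*XM),"disc front top edge pred at h",h,proj("wrist",O+h*ZM-.024*XM))
E
```

```text
clock: 23.88
eef_pos: [0.4863, 0.2345, 0.138]
tool_rot: [[-0.844, 0.221, 0.488], [0.191, 0.975, -0.111], [-0.501, -0.001, -0.866]]
wrist_force: [-3.3, 1.0, 7.2]
opening: 0.0487
finger_force: 55.0
F tool [-0.6143  0.2538 -7.9308] T [-0.115   0.276   0.0175] open 0.0487084982140076
tcp in mag 4.010077189800784 -1.0895237674508642 -15.644027305734467
thin now rows 165-235 [216 215 211 195 178 148 153 153 153 154 153 153 152 152 153 153 152 140
  68  53  57  75  77  78  78  79  80  80  80  79  79  78  76  76  76  94
 159 169 170 170 170 170 166 136 117 115 114 115 115 118 185 255 255 255
 255 255 255 255 255 255 255 250 242 239 238 239 238 238 238 237]
thin before rows 165-235 [211 198 179 146 150 142  84  56  60  76  76  76  78  78  79  79  79  77
  76  76  75  80 115 162 167 167 166 167 163 140 116 112 113 113 113 113
 114 135 213 236 238 238 239 240 241 245 251 255 255 255 255 255 255 255
 255 255 255 255 255 255 250 240 237 237 237 237 237 237 237 234]
nose tip pred [254.98   210.8339] disc front top edge pred at h -0.004 [254.9659 202.0108]
nose tip pred [254.98   210.8339] disc front top edge pred at h 0 [254.9823 204.5066]
```

```bash
python3 -m jog '[{"linear":[0,0,0],"dr":[0,0,0]},{"linear":[0,0,0],"dr":[0,0,0]},{"linear":[0,0,0],"dr":[0,0,0]},{"linear":[0,0,0],"dr":[0,0,0]},{"linear":[0,0,0],"dr":[0,0,0]},{"linear":[0,0,0],"dr":[0,0,0]}]' 0.3; python3 f.py
python3 -m jog '[{"linear":[0,0,-0.02],"dr":[0,0,0]},{"linear":[0,0,-0.05],"dr":[0,0,0]},{"linear":[0,0,-0.12],"dr":[0,0,0]},{"linear":[0,0,-0.13],"dr":[0,0,0]},{"linear":[0,0,-0.13],"dr":[0,0,0]},{"linear":[0,0,-0.13],"dr":[0,0,0]},{"linear":[-0.08,0,-0.08],"dr":[0,0,0]},{"linear":[-0.079,0,0],"dr":[0,0,0]},{"linear":[0,0,0],"dr":[0,0,0]},{"linear":[0,0,0],"dr":[0,0,0]}]'
python3 - <<'E'
from h import *
s=telemetry.observe();im=grab_frame("wrist");cv2.imwrite("pics/w11raw.png",im)
g=cv2.cvtColor(im,cv2.COLOR_BGR2GRAY).astype(float);p=g[:,250:258].mean(1);print("noses",p[80:115].round().astype(int),p[130:165].round().astype(int))
for x in(-.021,.021): print("pred nose",proj("wrist",O+x*XM))
for n,h in(("thin_mid",.014),):
  for n in("thin_mid","thick_mid"):
    for o in finder.outline_of("wrist",n)[:3]:
        c=max(cv2.findContours(o["pixels"].astype(np.uint8),0,1)[0],key=cv2.contourArea);print(n,round(o["score"],2),cv2.boundingRect(c),cen(c))
for h in(0,.007,.014,.02): print(h,cv2.boundingRect(cyl("wrist",O+h*ZM,.024,1e-4,ZM)))
for im,nm in((im,"now"),(cv2.imread("pics/w8raw.png"),"w8")):
    g=cv2.cvtColor(im,cv2.COLOR_BGR2GRAY); w=white(im); w[185:]=0; w[:90]=0; w[:,:215]=0; w[:,295:]=0
    k,l,st,ce=cv2.connectedComponentsWithStats(w);i=1+st[1:,4].argmax();print(nm,st[i],ce[i])
E
```

```text
clock: 24.43
eef_pos: [0.4863, 0.2343, 0.1375]
tool_rot: [[-0.845, 0.221, 0.488], [0.191, 0.975, -0.111], [-0.5, -0.001, -0.866]]
wrist_force: [0.2, 0.6, -0.3]
opening: 0.0644
finger_force: 0.0
F tool [0.0977 0.6492 0.2824] T [-0.0932  0.176   0.0286] open 0.06441754757925229
tcp in mag 3.8057549497550176 -1.2195400679380612 -16.047868075389296
clock: 25.27
eef_pos: [0.43, 0.2471, 0.3335]
tool_rot: [[-0.844, 0.222, 0.488], [0.192, 0.975, -0.111], [-0.501, 0.001, -0.866]]
wrist_force: [-0.8, -0.2, -0.5]
opening: 0.0641
finger_force: 0.0
noses [ 64  63  63  63  64  64  72 123 192 159  94  77  77 103 186 193 188 175
 173 173 173 173 174 173 184 234 254 255 255 255 255 255 255 255 255] [204 251 255 255 255 246 231 213 211 220 230 236 244 252 255 255 249 234
 149 134 135 135 135 135 134 134 134 147 195 204 163 119 114 147 195]
pred nose [255.2836 105.2581]
pred nose [255.276  147.6917]
thin_mid 0.72 (232, 102, 47, 47) (array([254.9526, 125.6364]), 1707.0)
thin_mid 0.53 (139, 178, 55, 68) (array([166.1187, 210.0561]), 2414.0)
thick_mid 0.93 (94, 186, 31, 26) (array([109.6731, 198.7832]), 599.5)
0 (231, 102, 49, 49)
0.007 (231, 102, 49, 50)
0.014 (230, 101, 51, 52)
0.02 (230, 101, 51, 53)
now [ 215   90   80   95 3417] [255.444  158.0392]
w8 [ 215   90   80   95 3334] [257.0387 157.9958]
```

Run:
```python
from h import *
for c in("top","side"):
    grab_frame(c)
    for n in["small_mid","jar_mid","tape_mid","pot_mid"]:
        print(c,n,[np.round(x["at"],3).tolist() for x in finder.search_frame(c,n)[:2]])
print(manip.job_done())
```

```text
top small_mid []
top jar_mid [[0.464, -0.044, 0.06]]
top tape_mid [[0.565, -0.163, 0.025], [0.413, -0.388, 0.017]]
top pot_mid [[0.664, 0.035, 0.152]]
side small_mid [[0.47, -0.256, 0.017]]
side jar_mid [[0.464, -0.057, 0.041]]
side tape_mid [[0.559, -0.174, 0.017]]
side pot_mid [[0.66, 0.017, 0.102]]
the job is handed in; nothing more can be done
None
```

I loaded the thick mount and then the thin one on top. In the last wrist image both catches are back at their sprung-in positions over the thin mount's face. The jar, tape, pot and small mount are where they stood; I didn't re-measure the brush and screwdriver, but the arm never went near them. The job was handed in after about 25 s of the 58 s allowed.

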